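Seat the sample plate on its kinematic base and swing the hold-down over

TASK

Slide the aluminium sample plate along the top of the dark base, pushing it by its edges without lifting or tipping it, until its three ball feet drop fully home in the cone, groove and flat seats. Then swing the red hold-down arm over the plate as far as it goes, let go of everything, and leave the other things on the bench where they are.

Things in the scene. Friction and masses are not known exactly. Their poses are not given: they have to be found in the camera images.
- base: dark steel base fixed to the bench, 32 mm high, flat top with three sunk brass seats. Origin: on the bench, under where the plate's centre must end; outline x -95 to 95, y -130 to 165 mm. Seats at base x, y: cone (55, 40), groove along x (-55, 40), flat (0, -50) mm. Turned up to 15 degrees from bench x, y
- plate: loose aluminium plate 140 x 140 x 14 mm, 0.8 kg, striped steel coupon on top, three ball feet (24 mm) below, friction 0.15. Push its edges. Origin: centre of the slab's underside; 52 mm over the bench while sliding on the base, 42 mm when home, then over the base's origin with axes agreeing. Starts offset 48 to 78 mm to base +y, up to 16 mm in x, turned up to 0.22 rad
- foot_cone (a point): centre of the plate's ball foot (24 mm across) that belongs in the cone seat; it lies 8 mm below the slab's underside
- foot_groove (a point): centre of the plate's ball foot (24 mm across) that belongs in the groove seat; it lies 8 mm below the slab's underside
- foot_flat (a point): centre of the plate's ball foot (24 mm across) that belongs in the flat seat; it lies 8 mm below the slab's underside
- seat_cone (a point): where the ball's centre ends when home in the cone seat: 2 mm above the base's top. Brass cone, mouth 26 mm across, walls sloping 55 degrees, so a ball whose centre is within about 10 mm of it falls in by itself
- seat_groove (a point): where the ball's centre ends in the brass V groove (mouth 26 mm wide in y, 44 mm long in x, walls 55 degrees), 2 mm above the base's top
- seat_flat (a point): where the ball's centre ends over the flat seat: a brass disc 44 mm across, sunk 10 mm below the base's top
- swing_arm (a joint): red hold-down arm, turns level about a post: 0 = along base -x, clear of the plate; 1.57 (end stop) = along base +y, over the plate. Starts at -0.5 to 0.1; stiff hinge (0.12 N m) stays where left. Bar 22 mm wide, 10 mm thick, 78 mm from post to end; its underside passes 3 mm over the plate when the plate is home, but strikes the plate's side when it is not
- clamp_knob (a point): middle of the black upright round knob (24 mm across, 40 mm tall, standing on the arm's top) near the free end of the red arm, 62 mm from the post's axis; grip it from above or push it
- clamp_pivot (a point): point on the swing arm's post axis (base x 0, y -110 mm), at the height of the middle of the knob
- disc_purple: purple fibre grinding disc, 125 mm across, 4 mm thick, flat on the bench; not needed, leave it where it is (origin: underside)
- disc_green: dark green fibre grinding disc, 125 mm across, 4 mm thick, flat on the bench; not needed, leave it where it is (origin: underside)
- wheel_black: black grinding wheel, 125 mm across, 7 mm thick, flat on the bench; not needed, leave it where it is (origin: underside)
- flap_disc: yellow flap disc, 115 mm across, 15 mm thick, flat on the bench; not needed, leave it where it is (origin: underside)
- flange_nut: round steel flange nut, 40 mm across, 10 mm high; not needed, leave it where it is (origin: underside)
- wrench: steel wrench 190 mm long lying on the bench; not needed, leave it where it is (origin: underside)
Not all that is in view belongs to the job. There is more than one size of the plate; the one meant has the size given above.

How it is judged:
On the way:
1. all three ball feet are home in their seats while the swing arm is still clear of the plate (distance between foot_cone and seat_cone below 0.004 m and distance between foot_groove and seat_groove below 0.004 m and distance between foot_flat and seat_flat below 0.005 m and value of joint swing_arm below 0.5 rad), for 0.3 s.
At the end, for the whole second after the job is handed in: The plate rests with each ball foot home in its own seat (cone and groove within 4 mm, flat within 5 mm of the seated centre, height included), the swing arm lies over it within 0.12 rad of its end stop (joint above 1.45), and the plate is still (distance between foot_cone and seat_cone below 0.004 m and distance between foot_groove and seat_groove below 0.004 m and distance between foot_flat and seat_flat below 0.005 m and value of joint swing_arm above 1.45 rad and linear speed of plate below 0.01 m/s); the robot touches nothing.
It fails at once if the plate is tipped (more than 0.3 rad) or lifted (more than 12 mm above sliding height) (angle between plate's own z axis and vertical above 0.3 rad or height (world z) of plate above 0.064 m).
It fails at once if another thing on the bench is shifted by more than 25 mm (distance of any of disc_purple, disc_green, wheel_black, flap_disc, flange_nut, wrench from where it was at the start of the episode above 0.025 m).
It also fails if it takes over 67 s, if anything falls off the work surface, if the arm or the gripper's body presses on something with over 40 N, if the wrist force passes 120 N, or if a joint passes its speed limit or range.

ROBOT

A 6-joint arm with a two-finger parallel gripper is mounted at the origin on the work surface. World frame = base frame: x ahead of the robot, y to its left, z up, the work surface at z = 0. Lengths are in m, angles in rad, forces in N, time in s.
With the tool pointing down it reaches from about 0.2 to 0.875 m from the base axis. Payload 3.4 kg.
Tool frame: the origin (TCP) lies between the finger pads; the fingertips stand 11 mm ahead of it and the grasp point (between the pads) lies 8 mm behind it (ctrl.finger_overhang is the distance from the TCP to the fingertips, in m); z points along the fingers, x is the direction in which the jaws open and shut, and the axes are right-handed (so a half turn about z gives the same grasp; the last joint's range is limited). The gripper opens to 94 mm and grips with 3 to 60 N. Pads are 16 mm wide; open, the fingers measure 119 mm over their backs; the gripper's body (75 mm by 177 mm) begins 78 mm behind the grasp point.
Start: joints at [-1.449, 0.276, 1.505, -0, 1.361, -0.121], TCP at [0.138, -0.558, 0.216] pointing down, gripper open.
Joint ranges: [-2.89, 2.89], [-0.75, 2.08], [0.22, 2.7], [-1.18, 4.32], [0.11, 2.71], [-2.7, 2.7]. Speed limits (rad/s): [2.57, 2.57, 3.14, 3.14, 3.14, 3.14].

INTERFACE

Orientations are given as a unit quaternion [x, y, z, w].
In Python, from workcell import ctrl gives the robot as it stands. Calls block until the motion is done:
- ctrl.goto(position, orientation): joint-space move of the TCP to a pose.
- ctrl.line_to(position, rotation=None, speed=0.15): straight line of the TCP; rotation=None keeps the orientation; speed is the mean speed in m/s.
- ctrl.move_j(angles): joint-space move.
- ctrl.let_go() and ctrl.close_gripper(squeeze=None): open the fingers fully, or close them until they stop; squeeze is the grip in N (None keeps the last).
- ctrl.dwell(seconds).
- ctrl.ik(position, orientation): joint angles nearest the present ones, or None.
- ctrl.sense(): the state.
- ctrl.capture(name): name is "side" or "top" or "wrist"; returns the picture (400x640x3 uint8, red, green, blue); there is no depth.
- ctrl.camera_model(name): a dict with "K" (3x3 intrinsics, pixels), "rvec" (rotation vector, rad) and "tvec" (3), from world to camera coordinates, as OpenCV has them. Camera axes: x right, y down, z forward; pixel columns grow to the right and rows downward; lengths in m; the calibration is good to about 2 mm. A picture is of the moment at which its call begins: read the wrist's pose just before it. camera_model takes no time and is no camera call; for the wrist camera it gives the pose at the moment of the call.
A pose or a line that the arm cannot do raises ctrl.IKError and nothing moves.
- ctrl.close_job(): hands the job in, once; it reports no verdict.
The state is a dict: "t": time; "joint_positions": joint angles; "qvel": joint speeds; "effort": joint torques, N m; "position": TCP position; "ee_rot": TCP orientation; "wrist_force": force on the tool from outside, world axes, zero at the start; "ft_torque": the same for the moment, N m; "grip_width": finger opening in m.
Only numpy, scipy, OpenCV 4.12 (cv2) and the standard library are available. Lean on these libraries where they do the work, as an engineer would, in place of code of your own. Each camera call takes 0.05 s, during which the arm holds its last target. There are 200 camera calls.

## Working session

There is one attempt and no reset: what is moved stays moved. The work goes in short steps, each a Python script; the robot and the scene stay as the last script left them, time stands still between calls to the robot, and variables do not carry over. Pictures are saved under pics/ and viewed, about 8 in all and at most 12, crops included, and the job is handed in when it is done.

```bash
mkdir -p pics; ls
python3 - <<'E'
from workcell import ctrl
import cv2
for n in("top","side"):
    cv2.imwrite(f"pics/{n}0.png",ctrl.capture(n)[:,:,::-1]); print(n,ctrl.camera_model(n))
s=ctrl.sense();print(s)
E
```

```text
pics
top {'K': array([[463.41383948,   0.        , 316.83695264],
       [  0.        , 463.41383948, 202.27308751],
       [  0.        ,   0.        ,   1.        ]]), 'rvec': array([ 2.16836101, -2.17802408,  0.14677526]), 'tvec': array([-0.0278218 ,  0.49745382,  1.3583165 ])}
side {'K': array([[435.95299438,   0.        , 318.40477033],
       [  0.        , 435.95299438, 198.56921077],
       [  0.        ,   0.        ,   1.        ]]), 'rvec': array([ 2.33163576, -0.0452247 ,  0.01425484]), 'tvec': array([-0.49798665,  0.04562973,  1.21672762])}
{'t': 0.1, 'joint_positions': array([-1.44899060e+00,  2.76566175e-01,  1.50599884e+00, -3.11364696e-05,
        1.36070347e+00, -1.21013545e-01]), 'qvel': array([-0.00031712, -0.00186164, -0.00361277,  0.00022156, -0.0009593 ,
       -0.00042576]), 'effort': array([ 1.42601755e-03, -4.05456626e+01, -2.37782121e+01,  7.03292456e-02,
        2.99477472e-02, -4.41365967e-05]), 'position': array([ 0.13816896, -0.55764734,  0.21567467]), 'ee_rot': array([ 7.87542252e-01, -6.16260091e-01, -6.03490723e-04, -5.81492525e-04]), 'wrist_force': array([-0.08602033, -0.08043421,  0.0407848 ]), 'ft_torque': array([-0.0913315 ,  0.06078541, -0.03028111]), 'grip_width': 0.09375469639727423}
```

View pics/top0.png

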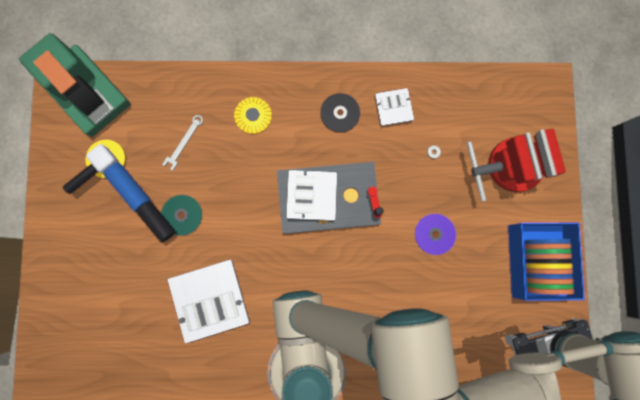

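View pics/side0.png

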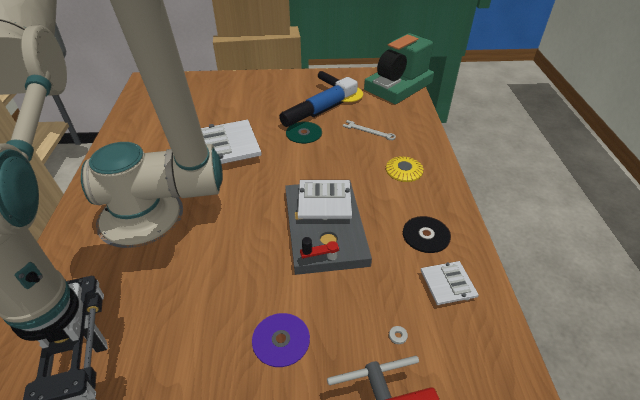

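The candidates are a large plate at top (208,300), a small one at (395,107), and the one on the dark base at (311,195). The plate on the base fits best. I'll confirm its size in an enlarged crop.

Run:
```python
import cv2
a=cv2.imread("pics/top0.png")[150:245,268:393]; cv2.imwrite("pics/tc.png",cv2.resize(a,None,fx=6,fy=6,interpolation=cv2.INTER_CUBIC))
a=cv2.imread("pics/side0.png")[172:277,275:380]; cv2.imwrite("pics/sc.png",cv2.resize(a,None,fx=5.7,fy=5.7,interpolation=cv2.INTER_CUBIC))
```

```text
(no output)
```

View pics/tc.png

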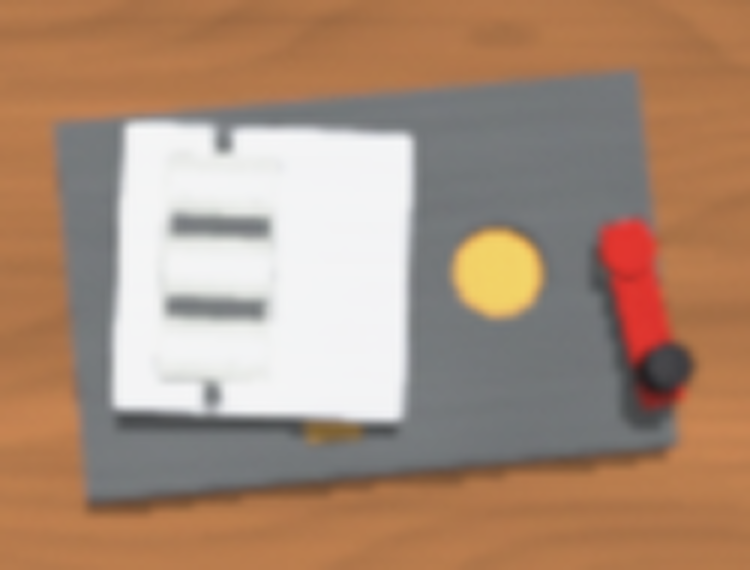

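The crop shows the plate on the base with corners at (126,122), (413,134), (404,422) and (113,410). The base corners are at (55,124), (635,72), (677,447) and (90,500), the flat seat at (498,273), the post at (628,248) and the knob at (665,366).

```bash
cat > h.py <<'E'
import numpy as np, cv2
from scipy.spatial.transform import Rotation as R
from workcell import ctrl
def ray(cam,uv,z):
    K,rv,t=cam["K"],cam["rvec"],cam["tvec"]
    Rm=cv2.Rodrigues(rv)[0]; C=-Rm.T@t
    d=Rm.T@np.linalg.solve(K,[uv[0],uv[1],1]); return C+d*(z-C[2])/d[2]
def fit(local,world):   # 2D rigid fit -> angle, translation
    l,w=np.array(local),np.array(world)[:,:2]; lc,wc=l.mean(0),w.mean(0)
    a=l-lc;b=w-wc
    th=np.arctan2((a[:,0]*b[:,1]-a[:,1]*b[:,0]).sum(),(a*b).sum())
    c,s=np.cos(th),np.sin(th);Rm=np.array([[c,-s],[s,c]])
    return th,wc-Rm@lc,np.linalg.norm((Rm@l.T).T+wc-(Rm@lc)-w,axis=1)*1e3
def rot(th): return np.array([[np.cos(th),-np.sin(th)],[np.sin(th),np.cos(th)]])
def down(yaw): # jaw axis at world yaw, tool down
    yaw=(yaw+np.pi/2)%np.pi-np.pi/2
    return (R.from_euler('z',yaw)*R.from_euler('x',np.pi)).as_quat()
E
python3 - <<'E'
from h import *
cam=ctrl.camera_model("top")
P=lambda c,z: ray(cam,((c[0]+.5)/6-.5+268,(c[1]+.5)/6-.5+150),z)
# image up=+x, left=+y
L=np.array([[70,70],[70,-70],[-70,-70],[-70,70]])/1e3
W=[P(c,.066) for c in [(126,122),(413,134),(404,422),(113,410)]]
pt=fit(L,W);print("plate",pt)
LB=np.array([[95,165],[95,-130],[-95,-130],[-95,165]])/1e3
B=[P(c,.032) for c in [(55,124),(635,72),(677,447),(90,500)]]
b=fit(LB,B);print("base",b)
inv=lambda p:(rot(b[0]).T@(p[:2]-b[1]))*1e3
print("plate in base",inv(pt[1]),pt[0]-b[0])
print("flat",inv(P((498,273),.022)),"want 0,-50")
print("post",inv(P((628,248),.075)),"knob",inv(P((665,366),.115)))
print("side lens",[np.linalg.norm(W[i]-W[i-1]) for i in range(4)])
E
```

```text
plate (np.float64(-0.04347690814735803), array([ 0.51511605, -0.01408715]), array([0.72370986, 0.58041036, 0.85967438, 0.5484453 ]))
base (np.float64(0.08901956873772507), array([ 0.5143711 , -0.08215471]), array([0.76383117, 1.49327847, 1.17716762, 2.06815725]))
plate in base [ 6.79334503 67.73181359] -0.1324964768850831
flat [  0.73209053 -50.23965437] want 0,-50
post [   0.71806674 -108.67152994] knob [ -61.26975486 -113.73999005]
side lens [np.float64(0.14114475109020647), np.float64(0.14041785693479478), np.float64(0.14131106882277897), np.float64(0.1406892404686055)]
```

View pics/sc.png

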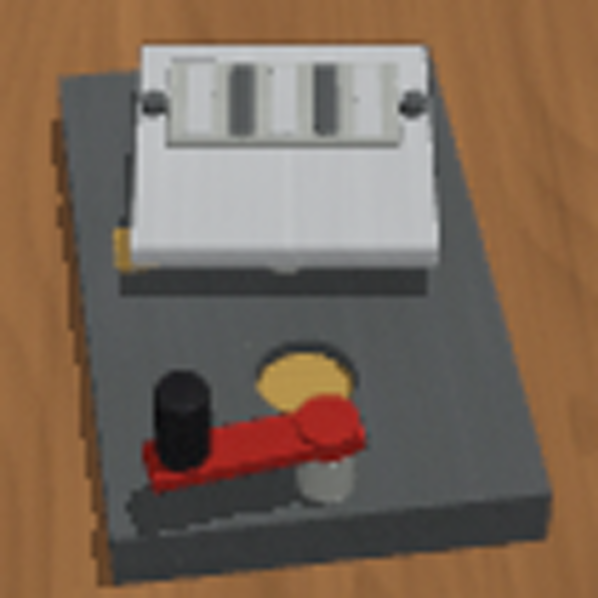

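The measurements agree: sides are about 140 mm, the flat seat is within 1 mm, and the foot is visible at the flat side. Next I'll push the +y edge with the open fingers, which squares the plate up.

```bash
cat >> h.py <<'E'
TH,O=0.0890,np.array([0.5144,-0.0822])
def W(x,y,z): # base mm -> world
    return np.r_[O+rot(TH)@(np.array([x,y])/1e3),z/1e3]
def shot(name,cam="top",box=None,f=5):
    im=ctrl.capture(cam)[:,:,::-1]
    if box: im=cv2.resize(im[box[1]:box[3],box[0]:box[2]],None,fx=f,fy=f,interpolation=cv2.INTER_CUBIC)
    cv2.imwrite(f"pics/{name}.png",im)
def st():
    s=ctrl.sense();b=rot(TH).T@(s["position"][:2]-O)*1e3
    print("t",round(s["t"],1),"base",b.round(1),"z",s["position"][2].round(4),"F",s["wrist_force"].round(1),"grip",round(s["grip_width"],3))
E
python3 - <<'E'
from h import *
q=down(TH); print(ctrl.ik(W(0,175,200),q))
ctrl.goto(W(0,175,160),q)
ctrl.line_to(W(0,170,51)); st()
ctrl.line_to(W(0,95,51),speed=.06); st()
ctrl.line_to(W(0,112,51)); ctrl.line_to(W(0,112,140)); ctrl.line_to(W(0,300,160),speed=.3);st()
shot("tc2",box=(268,150,393,245),f=6)
E
```

```text
[ 4.53455798e-02  1.84364378e-01  1.67177938e+00 -4.44089210e-16
  1.28544890e+00 -4.36544202e-02]
t 3.6 base [  0.8 169.8] z 0.0516 F [-0.6 -0.7 -0.4] grip 0.094
t 5.0 base [ 0.3 94.7] z 0.0511 F [ 0.9  0.3 -0.1] grip 0.094
t 6.8 base [ -0.6 299.1] z 0.1591 F [-0.5  0.6  0.4] grip 0.093
```

View pics/tc2.png

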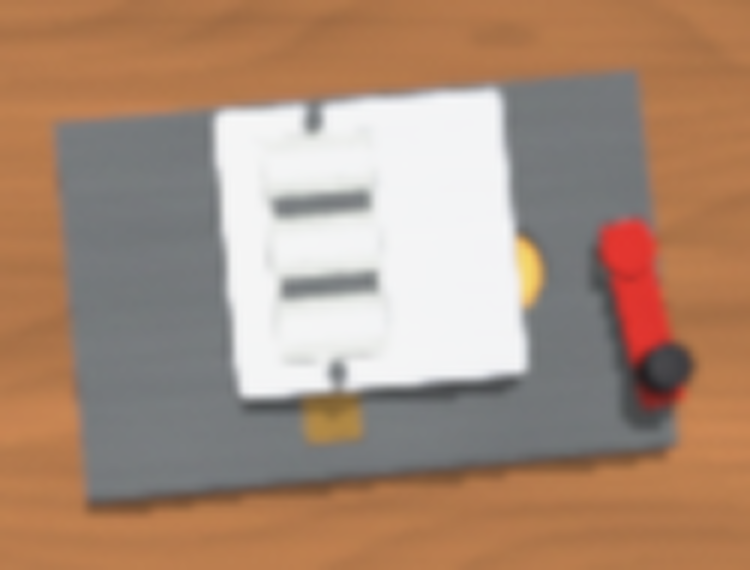

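The plate is now square to the base, with corners at (214,110), (501,88), (527,376) and (240,399), but it has shifted in +x.

```bash
cat >> h.py <<'E'
def plate(cs,z):
    cam=ctrl.camera_model("top")
    L=np.array([[70,70],[70,-70],[-70,-70],[-70,70]])/1e3
    th,t,r=fit(L,[ray(cam,((c[0]+.5)/6-.5+268,(c[1]+.5)/6-.5+150),z) for c in cs])
    print("plate in base",rot(TH).T@(t-O)*1e3,th-TH,r)
E
python3 - <<'E'
from h import *
plate([(214,110),(501,88),(527,376),(240,399)],.066)
E
```

```text
plate in base [16.06776738 14.82610546] -0.01065903331858109 [1.50364212 1.08306115 1.29217822 1.07668206]
```

Run:
```python
from h import *
q=down(TH+np.pi/2)
ctrl.goto(W(118,15,160),q); ctrl.line_to(W(118,15,51)); st()
ctrl.line_to(W(79.5,15,51),speed=.05); st()
ctrl.line_to(W(95,15,51)); ctrl.line_to(W(95,15,160),speed=.2)
q=down(TH)
ctrl.goto(W(0,125,160),q); ctrl.line_to(W(0,115,51)); st()
for y in (96,92,88,85,82,80):
    ctrl.line_to(W(0,y,51),speed=.03); st()
    if np.linalg.norm(ctrl.sense()["wrist_force"])>12: print("force");break
ctrl.line_to(W(0,110,51)); ctrl.line_to(W(0,115,140)); ctrl.line_to(W(0,300,160),speed=.3);st()
shot("tc3",box=(268,150,393,245),f=6)
```

```text
t 8.9 base [118.8  15.2] z 0.0519 F [0.7 0.7 0.4] grip 0.094
t 9.8 base [78.9 15.2] z 0.0508 F [-0.7  0.7 -0.6] grip 0.094
t 12.9 base [  0.7 114.8] z 0.0515 F [ 1.5 -0.7  0.2] grip 0.094
t 13.7 base [-0.1 96. ] z 0.0509 F [-0.1  0.1 -0.6] grip 0.094
t 14.0 base [ 0.  91.9] z 0.051 F [ 0.1 -0.1  0.3] grip 0.094
t 14.3 base [ 0.  87.8] z 0.051 F [-0.5  0.5 -0.2] grip 0.094
t 14.5 base [ 0.1 84.7] z 0.051 F [ 0.2  0.1 -0.4] grip 0.094
t 14.8 base [ 0.1 81.8] z 0.051 F [ 0.3  0.2 -0.1] grip 0.094
t 15.0 base [ 0.  79.9] z 0.051 F [-0.2 -0.5 -0.8] grip 0.094
t 16.9 base [ -0.7 299.1] z 0.159 F [-1.1  0.2 -0.2] grip 0.094
```

View pics/tc3.png

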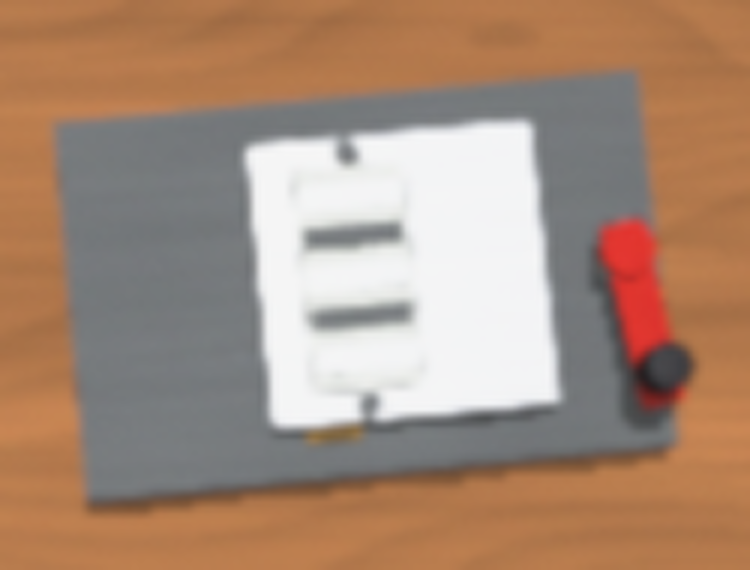

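The plate's corners are now at (245,145), (532,121), (560,403) and (271,429), and the shadow under its edge is thinner. I'll check the position and height with the side view.

Run:
```python
from h import *
c=[(245,145),(532,121),(560,403),(271,429)]
plate(c,.056); plate(c,.066)
shot("sc3","side",(275,172,380,277),5.7)
cam=ctrl.camera_model("side")
for z in(56,66):
    p=np.array([W(x,y,z) for x,y in[(70,70),(70,-70),(-70,-70),(-70,70)]])
    u=cv2.projectPoints(p,cam["rvec"],cam["tvec"],cam["K"],None)[0][:,0]
    print(z,((u-[275,172]+.5)*5.7-.5).round(0).tolist())
```

```text
plate in base [0.60778265 0.32942211] -0.004625885066694313 [1.14497418 1.08472003 0.83486531 0.85610341]
plate in base [-0.62396436  1.05008663] -0.004625885066694244 [0.61857244 0.72228215 0.53515051 0.37345985]
56 [[416.0, 139.0], [472.0, 357.0], [153.0, 388.0], [124.0, 166.0]]
66 [[417.0, 124.0], [473.0, 341.0], [153.0, 373.0], [123.0, 150.0]]
```

View pics/sc3.png

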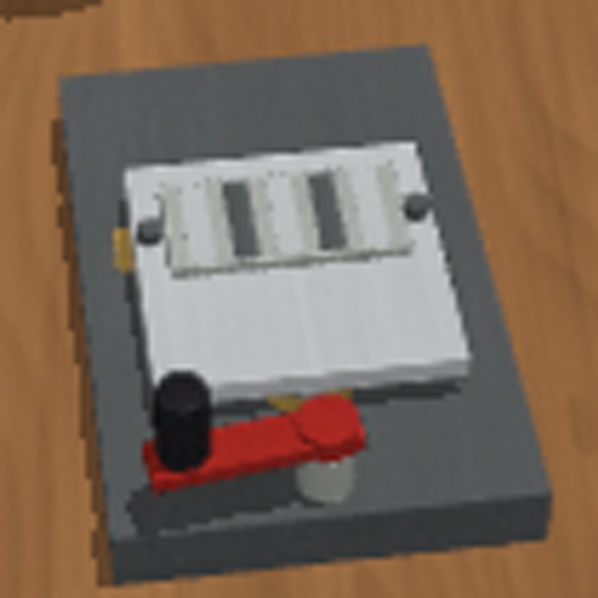

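The side corners sit at (418,143), (469,357) and (124,172), matching the z=56 prediction, so the plate is home. Next is the swing arm: grip the knob and follow its arc.

Run:
```python
from h import *
def pose(a,z): return W(-62*np.cos(a),-110+62*np.sin(a),z),(R.from_euler('z',TH+np.pi/2-a)*R.from_euler('x',np.pi)).as_quat()
A=np.arange(-.06,1.6,.1)
print([ctrl.ik(*pose(a,93))[5].round(2) if ctrl.ik(*pose(a,93)) is not None else None for a in A[::4]])
ctrl.goto(*pose(-.06,180)); ctrl.line_to(pose(-.06,93)[0]); st()
ctrl.close_gripper(10); st()
for a in list(A[1:])+[1.57,1.585]:
    p,q=pose(a,93); ctrl.line_to(p,q,speed=.05)
    f=ctrl.sense()["wrist_force"]
    if np.linalg.norm(f)>15: print("force",a,f);break
st()
ctrl.let_go(); st()
ctrl.line_to(ctrl.sense()["position"]+[0,0,.1]); ctrl.line_to(W(0,250,220),speed=.3); st()
im=np.hstack([cv2.resize(ctrl.capture(c)[b[1]:b[3],b[0]:b[2],::-1],(400,400),interpolation=cv2.INTER_CUBIC) for c,b in(("top",(288,140,393,245)),("side",(275,172,380,277)))])
cv2.imwrite("pics/end.png",im)
```

```text
[np.float64(-2.27), np.float64(-1.82), np.float64(-1.37), np.float64(-0.93), np.float64(-0.5)]
t 19.8 base [ -61.3 -113.9] z 0.0935 F [ 0.5  0.3 -0.5] grip 0.094
t 20.9 base [ -62.5 -114.4] z 0.0929 F [-1.6 -4.1 -0.5] grip 0.023
t 25.8 base [ -0.4 -48.2] z 0.0929 F [-5.1 -1.   1. ] grip 0.024
t 26.9 base [  0.9 -48. ] z 0.093 F [ 0.6 -0.2 -0.1] grip 0.094
t 28.9 base [ -0.3 249.1] z 0.2195 F [-0.7  0.8  0.5] grip 0.094
```

View pics/end.png

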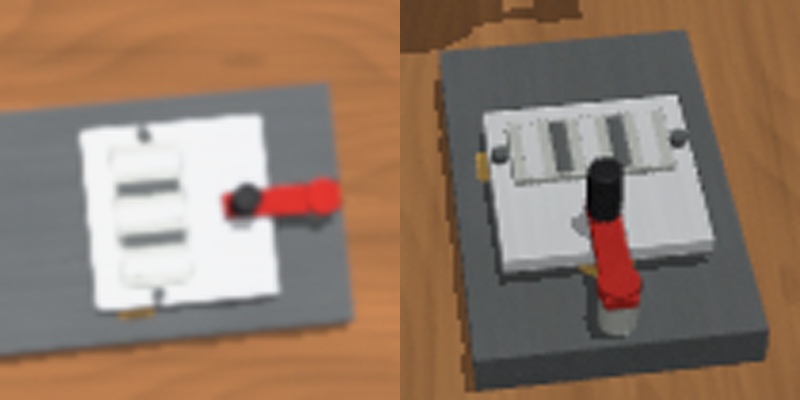

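The arm lies over the plate in both views, with the knob at (246,197) and the post at (322,196) in the top crop. I'll do a numeric check before handing in.

Run:
```python
from h import *
cam=ctrl.camera_model("top");s=400/105
P=lambda c,z: rot(TH).T@(ray(cam,((c[0]+.5)/s-.5+288,(c[1]+.5)/s-.5+140),z)[:2]-O)*1e3
k=P((246,197),.109);p=P((322,196),.072);d=k-p
print(k,p,"angle",np.arctan2(d[1],-d[0]),"with true pivot",np.arctan2(k[1]+110,-k[0]))
c=[P(x,.056) for x in[(81,130),(262,115),(280,294),(97,310)]];print("plate centre",np.mean(c,0))
ctrl.close_job()
```

```text
[  0.44123306 -46.57859343] [   0.6142968  -108.76362115] angle 1.5680132887584262 with true pivot 1.5777533774354315
plate centre [ 0.48640084 -0.53834874]
the job is handed in; nothing more can be done
```

The plate is seated, the red arm is swung over it to its stop, and I've handed the job in. No verdict was reported. I pushed the plate by its +y edge, which squared it up, then by its +x edge, then by its +y edge again until the feet dropped into their seats. I then gripped the knob, swung the arm round and let go.

- **Plate:** its centre measures within about 1 mm of the base origin. Its angle, last measured before the arm was swung, was about 0.005 rad off. In the side view taken before the arm was swung, the top corners matched the seated height.
- **Swing arm:** it measures about 1.57 rad, with roughly 5 N felt at the end stop.
- **Robot and time:** the gripper finished open and well clear at about 29 s of the 67 s allowed.
- **Not checked:** I didn't measure the other things on the bench again at the end. The moves were planned to stay clear of them, and no unexpected force showed at the points where I read it.
- **Disagreements:** the first push left the plate about 16 mm off in x, which the +x push corrected. Measured positions differed from the expected ones by 1 to 2 mm, about the calibration limit.

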